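# Clamp the glued-up drawer box in the roller-fed box clamp

## Robot

A 6-joint arm with a two-finger parallel gripper is mounted at the origin on the work surface. World frame = base frame: x ahead of the robot, y to its left, z up, the work surface at z = 0. Lengths are in m, angles in rad, forces in N, time in s.
With the tool pointing down it reaches from about 0.375 to 0.9 m from the base axis. Payload 3.1 kg.
Tool frame: the origin (TCP) lies on the centre line of the jaws, within the pads' length; the fingertips stand robot.tcp_to_tips ahead of it and the grasp point (between the pads) lies 3 mm ahead of it (robot.tcp_to_tips is the distance from the TCP to the fingertips, in m); z points along the fingers, y is the line along which they close (so a half turn about z gives the same grasp; the last joint's range is limited). The gripper opens to 87 mm and grips with 3 to 60 N. Pads are 19 mm wide; open, the fingers measure 117 mm over their backs; the gripper's body (75 mm by 190 mm) begins 51 mm behind the grasp point.
Start: joints at [1.111, 0.527, 1.433, -0, 1.181, -0.178], TCP at [0.174, 0.6, 0.245] pointing down, gripper open.
Joint ranges: [-3.08, 3.08], [-0.75, 2.2], [0.22, 2.44], [-1.43, 4.57], [0, 2.65], [-2.85, 2.85]. Speed limits (rad/s): [2.79, 2.79, 3.14, 3.14, 3.14, 3.14].

## Interface

Orientations are given as a unit quaternion [x, y, z, w].
In Python, from rig import robot gives the robot as it stands. The module is installed in compiled form; this text tells all that it offers.
- The arm moves only by the shell command python3 -m jog 'ROWS' [FORCE]. ROWS is JSON, one flat list of numbers, 5 for each row, row after row: the finger opening in m, from 0 to 0.087, then the shift along the tool's x, y, z in m, then the turn about the tool's z in units of 10 degrees (1.0 is 10 degrees). In form: [claw, x, y, z, roll, claw, x, y, z, roll, ...]. A call has 1 to 20 rows; each row shifts and turns the commanded pose from where the row before left it, along the tool's axes as they then stand; what a row does not reach is not made up. A row lasts 1/8 s, in which the tool goes at most 62.5 mm and 10.7 degrees, less where a joint would pass 70% of its speed; a pose out of reach is approached as far as the arm can. A call with a gripper value outside its range is refused whole. The fingers move at their own pace and stop on an object; FORCE is the grip in N (left out, the last holds). Time passes only in rows, so rows that do not move let the fingers close. It gives the time, the measured TCP pose, the force, the opening and the grip force at its end, in the units of the state.
- robot.get_obs(): the state, without advancing time (a new reading comes with each control period).
- robot.camera(name): name is "scene" or "top"; returns the picture (480x640x3 uint8, blue, green, red); there is no depth.
- robot.camera_model(name): a dict with "fx", "fy", "cx", "cy" (pixels), "R" (3x3) and "t" (3): a world point X has camera coordinates R X + t. Camera axes: x right, y down, z forward; pixel columns grow to the right and rows downward; lengths in m; the calibration is good to about 2 mm. A picture is of the moment at which its call begins. camera_model takes no time and is no camera call.
- robot.hand_in(): hands the job in; it is judged then, once.
Trained networks look in the newest picture that a camera, given by its name, has taken for a name from the list of things; names that differ only in an ending like _2 or _b are one class to them, and where a whole thing is asked for, a point or a joint stands for the part that bears it (a point fixed in the world has none). Each returns a list of dicts, best first, with "conf" (0 to 1); they miss things now and then, are a little off and sometimes report something else, mostly with a low value. They report only what shows in the picture. A call takes as long as a camera call. They do not tell look-alikes from the thing itself.
- robot.look_for(camera, label): "extent" ([centre column, centre row, width, height] in pixels, round what is visible of it).
- robot.outline_of(camera, label): "region" (480x640 bool, what is visible of it) and "extent" ([centre column, centre row, width, height] in pixels, round what is visible of it).
The state is a dict: "time": time; "q": joint angles; "joint_velocities": joint speeds; "joint_torque": joint torques, N m; "position": TCP position; "tool_rot": TCP orientation; "ft_force": force on the tool from outside, world axes, zero at the start; "moment": the same for the moment, N m; "grip_width": finger opening in m; "grip_force": force on a finger pad.
Only numpy, scipy, OpenCV 4.12 (cv2) and the standard library are available. Lean on these libraries where they do the work, as an engineer would, in place of code of your own. Each camera call takes 0.05 s, during which the arm holds its last target. There are 200 camera calls.

## Task

Push the glued-up wooden drawer box along the rollers, without lifting it off them, until it sits fully home against the end stop of the clamp bay. Then turn the hexagonal turnbuckle sleeve above the bay so that both jaws draw in together and grip the box firmly from both sides, and leave it clamped there. Do not disturb the glue bottle, the hammer or the wooden offcut on the bench.

Things in the scene. Friction and masses are not known exactly. Their poses are not given: they have to be found in the camera images.
- clamp: Fixed steel box clamp on the bench: a bed of ten free rollers along its y axis, clamp bay at the +y end. Origin at bench level under mid bed; x across the bed, pointing away from the robot at yaw 0 (set down turned by up to 0.3 rad), y the pushing direction, z up. Roller tops at z = 55 mm, rollers at y = -240 to 165 mm. Bay centre y = 100 mm. Base and slideways reach x = +-195, y = -280 to 220 mm.
- infeed (a point): Point on the roller tops at y = -120 mm in the clamp's frame, middle of the infeed, axes as the clamp's. Two low aluminium guide rails flank the infeed from y = -260 to 15 mm (clamp frame), inner faces at x = +-77.5 mm, tops at z = 90 mm. The way in under the turnbuckle is open up to z = 154 mm.
- stop_face (a point): Point on the face of the end stop, at mid width, y = 185 mm in the clamp's frame, 30 mm above the roller tops; axes as the clamp's. The stop is a steel plate 150 mm wide, from z = 54 to 108 mm.
- box: Light wooden drawer box, open top, finger-jointed corners, 150 mm across (x), 170 mm long (y), 70 mm high, walls 12 mm, floor 6 mm, about 0.4 kg (0.3 to 0.6), standing on the rollers between the guide rails. Origin at the centre of its underside; y axis along the bed to the end stop. Fully home its origin is at y = 100, z = 55 mm in the clamp's frame. It rolls easily (under 3 N).
- near_jaw: Sliding jaw on the -x (robot's) side of the bay: grey steel angle with a rubber-backed plywood face (yields 1 mm per 40 N), 120 mm along the bed, z = 62 to 120 mm, flared at the infeed end, and an upright lug (44 mm along y, top at z = 200 mm) holding one threaded rod. Origin at bench level under mid face. Slides only along clamp x, driven by the turnbuckle; touches the centred box at x = -75 mm.
- far_jaw: Mirror image of the near jaw on the +x side of the bay; its face touches the centred box when its origin is at x = +75 mm in the clamp's frame.
- sleeve_mid (a point): Middle of the turnbuckle sleeve, on its axis, at x = 0, y = 100, z = 175 mm in the clamp's frame: dark steel hexagonal bar lying across the bay (along clamp x), 36 mm across flats, 41.6 over corners, hexagon 60 mm long, then a round 31 mm neck 12 mm long and a 20 mm threaded rod at each end. Jaw lugs begin 75 mm or more from this point. It turns in place; the point's axes turn with it.
- sleeve (a joint): Turn of the sleeve in rad about the clamp's +x axis. Grows on tightening: clockwise seen from the robot's side, the top moving to the clamp's -y. At 0 and each multiple of pi/3 two opposite flats stand upright, facing +y and -y. Starts at 0 to 1.4. A full turn draws each jaw in 8 mm; faces touch a centred box at 3.14; 0.3 to 1 rad further is firm. Takes 0.2 N m, 0.35 when firm; stays where left.
- glue_bottle: Bystander: white glue bottle, 56 mm in diameter, 150 mm high, standing on the bench. Origin at the centre of its underside.
- hammer: Bystander: hammer lying on the bench. Origin near its middle, at bench level.
- offcut: Bystander: wooden offcut 110 x 70 x 45 mm lying on the bench. Origin at the centre of its underside.
Not all that is in view belongs to the job. Several things have the shape of the box; the one meant has the colours described above.

How it is judged:
By the outcome, as a careful person would: the job done as asked, in the order asked, and still so for the second after the job is handed in, with the robot touching nothing.
It also fails if it takes over 70 s, if anything falls off the work surface, if the arm or the gripper's body presses on something with over 40 N, if the wrist force passes 120 N, or if a joint passes its speed limit or range.

## Working session

There is one attempt and no reset: what is moved stays moved. The work goes in short steps, Python scripts to look and compute and a shell command to move; the robot and the scene stay as the last step left them, time stands still between calls to the robot, and variables do not carry over. Pictures are saved under pics/ and viewed, at most 10 in all, crops included, and the job is handed in when it is done.

```bash
mkdir -p pics; python3 - <<'E'
from rig import robot
import cv2
for n in("scene","top"):
    cv2.imwrite(f"pics/{n}0.png",robot.camera(n))
    m=robot.camera_model(n);print(n,m)
print(robot.tcp_to_tips,robot.get_obs())
E
```

```text
scene {'fx': 507.546677285931, 'fy': 507.546677285931, 'cx': 324.73706496567024, 'cy': 235.91452253960475, 'R': array([[-0.86198467,  0.50668121,  0.01601813],
       [ 0.25795371,  0.46560348, -0.84656558],
       [-0.43639697, -0.72559462, -0.53204336]]), 't': array([0.44499447, 0.0063888 , 1.82061631])}
top {'fx': 482.62248261278694, 'fy': 482.62248261278694, 'cx': 315.53679622932344, 'cy': 247.03937385796715, 'R': array([[ 0.00673896, -0.99995423,  0.00679162],
       [-0.99339158, -0.00747262, -0.11453093],
       [ 0.11457644, -0.00597492, -0.99339647]]), 't': array([-0.06899044,  0.48975869,  1.59275229])}
0.022 {'time': 0.1, 'q': array([ 1.11048464e+00,  5.28366952e-01,  1.43378364e+00, -3.51507343e-05,
        1.18138700e+00, -1.78476198e-01]), 'joint_velocities': array([ 0.00068787, -0.00248245, -0.00291269, -0.0012549 , -0.00313144,
       -0.00028442]), 'joint_torque': array([ 1.77210090e-04, -4.40984166e+01, -1.77149856e+01,  6.34724647e-02,
        5.33563877e-02, -5.64312654e-05]), 'position': array([0.17351103, 0.59978691, 0.24367027]), 'tool_rot': array([ 1.40445130e-01,  9.90087986e-01, -9.28393580e-04, -2.89916635e-04]), 'ft_force': array([ 0.68552134, -0.40775392,  0.20540837]), 'moment': array([0.05214601, 0.01362148, 0.00679807]), 'grip_force': 0.0, 'grip_width': 0.08678498700277282}
```

View pics/scene0.png

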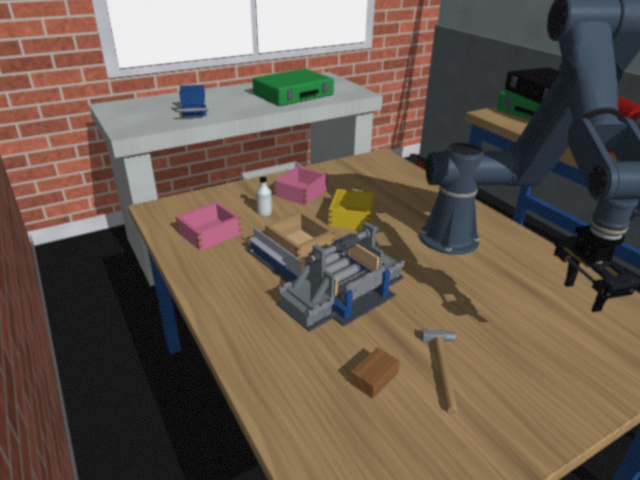

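View pics/top0.png

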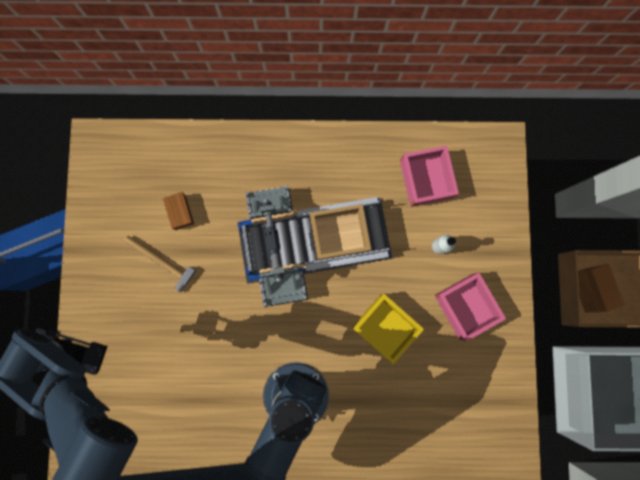

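The scene picture shows the clamp at about (330,270). The top picture shows it at about (313,240). Box-shaped things in the top picture are wood on the rollers (342,234), yellow (388,328) and pink (430,176) and (470,306). The wood-coloured one between the rails fits the description, so I'll confirm it in an enlarged crop.

```bash
cat > h.py <<'E'
import numpy as np,cv2
from rig import robot
def proj(n,X):
    m=robot.camera_model(n);c=np.atleast_2d(X)@m["R"].T+m["t"]
    return np.c_[m["fx"]*c[:,0]/c[:,2]+m["cx"],m["fy"]*c[:,1]/c[:,2]+m["cy"]]
def back(n,uv,z):
    m=robot.camera_model(n);uv=np.atleast_2d(np.asarray(uv,float))
    d=np.c_[(uv[:,0]-m["cx"])/m["fx"],(uv[:,1]-m["cy"])/m["fy"],np.ones(len(uv))]@m["R"]
    o=-m["R"].T@m["t"];return o+d*((z-o[2])/d[:,2])[:,None]
def crop(img,x,y,w,h,s,f):
    cv2.imwrite(f,cv2.resize(img[y:y+h,x:x+w],None,fx=s,fy=s,interpolation=cv2.INTER_CUBIC))
E
python3 - <<'E'
from h import *
i=cv2.imread("pics/top0.png");crop(i,232,178,168,132,4.7,"pics/tc.png")
for l in("clamp","box","near_jaw","far_jaw"):
    for r in robot.look_for("top",l)[:3]:print(l,r)
E
```

```text
clamp {'extent': [315.1, 245.9, 152.9, 117.9], 'conf': 0.66}
box {'extent': [471.1, 306.8, 69.4, 66.8], 'conf': 0.83}
box {'extent': [339.5, 232.6, 57.7, 52.5], 'conf': 0.81}
box {'extent': [387.9, 331.2, 68.8, 70.3], 'conf': 0.8}
near_jaw {'extent': [284.8, 276.0, 44.4, 47.8], 'conf': 0.73}
far_jaw {'extent': [272.7, 211.2, 42.8, 29.3], 'conf': 0.85}
```

View pics/tc.png

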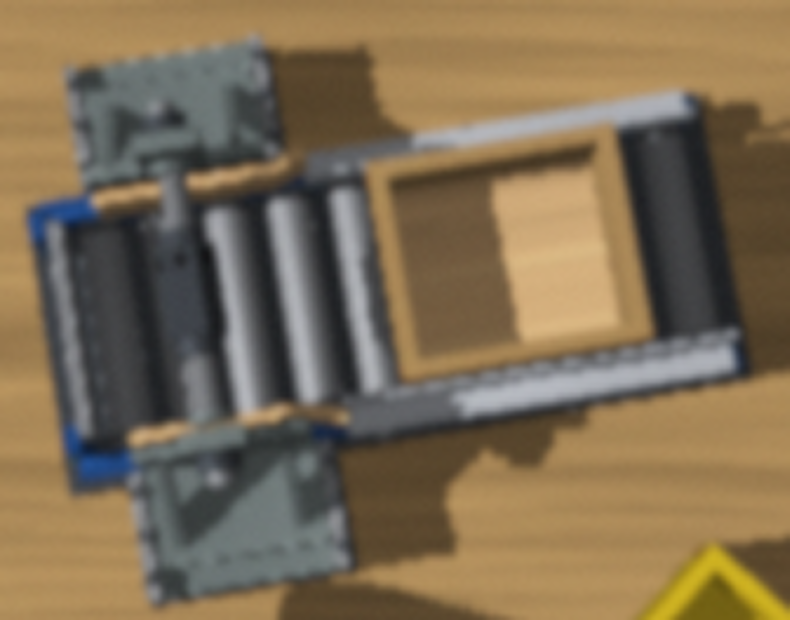

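The crop confirms it: the wood-coloured box stands on the rollers between the rails. Its rim corners are at crop pixels (365,163), (612,127), (655,345) and (405,380). The hex sleeve is at about (182,285), and the stop is at the left. Next I'll fit the clamp pose.

```bash
cat > fit.py <<'E'
from h import *
from scipy.optimize import least_squares
s=4.7;px=lambda a:np.array(a,float)/s+[232,178]
bx=px([(365,163),(612,127),(655,345),(405,380)])
print("box top pts",back("top",bx,.125).round(4).tolist())
B=np.array([[75,85,70],[75,-85,70],[-75,-85,70],[-75,85,70]])/1e3
C=np.array([[77.5,-260,90],[-77.5,-260,90],[75,185,108],[-75,185,108],[0,100,175+18]])/1e3
cp=px([(694,116),(738,335),(68,222),(98,432),(181,283)])
def T(p,X):
    c,sn=np.cos(p[2]),np.sin(p[2]);return X@np.array([[c,sn,0],[-sn,c,0],[0,0,1]])+[p[0],p[1],0]
def f(p):
    b=B+[p[4],p[3],.055]
    return np.r_[(proj("top",T(p,b))-bx).ravel(),(proj("top",T(p,C))-cp).ravel(),p[4]*300]
r=least_squares(f,[.5,0,.15,-.1,0],loss="soft_l1");p=r.x
if __name__=="__main__":
    print(p.round(4));print(r.fun.round(1))
    np.save("p.npy",p)
    out=[]
    for n in("scene",):
        i=cv2.imread(f"pics/{n}0.png");i=cv2.resize(i[200:340,230:420],None,fx=4,fy=4,interpolation=cv2.INTER_CUBIC)
        def line(X,col):
            q=((proj(n,T(p,np.array(X)/1e3))+.5-[230,200])*4).astype(int);cv2.polylines(i,[q.reshape(-1,1,2)],False,col,1)
        y=p[3]*1e3;x=p[4]*1e3
        line([[x+75,y+85,125],[x+75,y-85,125],[x-75,y-85,125],[x-75,y+85,125],[x+75,y+85,125]],(0,0,255))
        line([[75,185,54],[75,185,108],[-75,185,108],[-75,185,54]],(0,255,0))
        line([[-30,82,175],[30,82,175]],(255,0,255));line([[-30,118,175],[30,118,175]],(255,0,255))
        for k in(-77.5,77.5):line([[k,-260,90],[k,15,90]],(255,255,0))
        cv2.imwrite("pics/ov.png",i)
E
python3 fit.py
```

```text
box top pts [[0.589, -0.0455, 0.125], [0.6152, -0.213, 0.125], [0.4665, -0.2412, 0.125], [0.4417, -0.0735, 0.125]]
[ 0.5105 -0.0333  0.1697 -0.1114 -0.0009]
[ 0.4  0.3  0.4 -0.5 -0.5 -0.7 -0.4  0.5  0.8 -0.  -0.  -0.1 -1.5 -1.1
 -1.   0.3  2.1  1.1 -0.3]
```

View pics/ov.png

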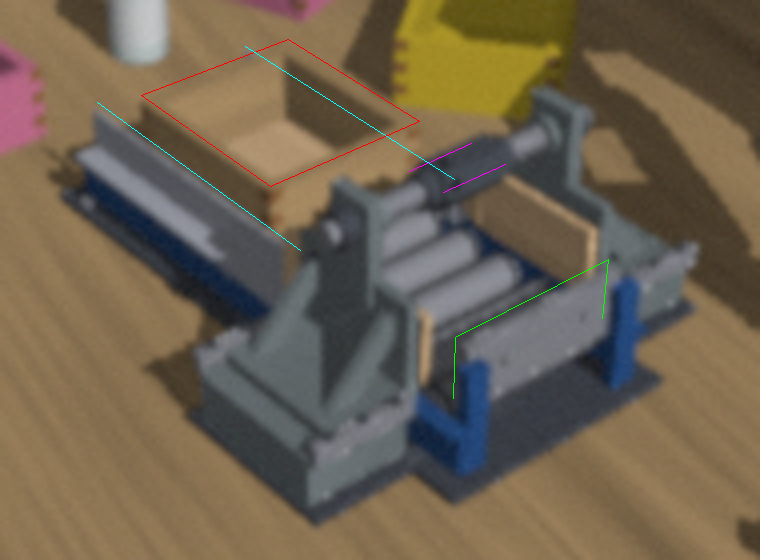

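The overlay sits about 2 px off in the scene view. I'll take an enlarged raw crop and fit both cameras together.

```bash
python3 - <<'E'
from h import *
i=cv2.imread("pics/scene0.png");crop(i,262,205,126,96,6.2,"pics/sc.png")
E
```

```text
(no output)
```

View pics/sc.png

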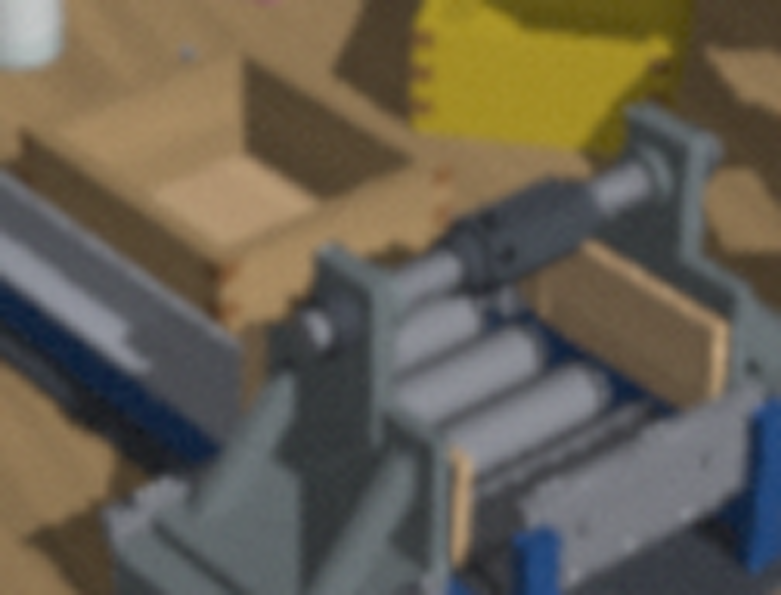

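The crop shows the box rim corners at left (22,138), front (222,268) and right (447,170). The sleeve middle is at (528,228), and the stop's top corners are at (525,490) and (750,385).

```bash
cat > fit2.py <<'E'
from h import *
from scipy.optimize import least_squares
from fit import T,B,C
pt=lambda a:(np.array(a,float)+.5)/4.7-.5+[232,178]
ps=lambda a:(np.array(a,float)+.5)/6.2-.5+[262,205]
bx=pt([(365,163),(612,127),(655,345),(405,380)]);cp=pt([(694,116),(738,335),(68,222),(98,432),(181,283)])
bs=ps([(22,138),(222,268),(447,170)]);cs=ps([(525,490),(750,385),(528,228)])
CS=np.array([[75,187,108],[-75,187,108],[0,100,175]])/1e3
def f(p):
    b=B+[p[4],p[3],.055]
    return np.r_[(proj("top",T(p,b))-bx).ravel(),(proj("top",T(p,C))-cp).ravel(),
      (proj("scene",T(p,b[[1,0,3]]))-bs).ravel(),(proj("scene",T(p,CS))-cs).ravel(),p[4]*300]
r=least_squares(f,[.5,0,.15,-.1,0],loss="soft_l1");p=r.x
print(p.round(4));print(r.fun.round(1));np.save("p.npy",p)
for n,X in dict(infeed=[0,-120,55],stop=[0,185,85],sleeve=[0,100,175],boxback=[p[4]*1e3,p[3]*1e3-85,90]).items():print(n,T(p,np.array([X])/1e3).round(4))
E
python3 fit2.py
```

```text
box top pts [[0.589, -0.0455, 0.125], [0.6152, -0.213, 0.125], [0.4665, -0.2412, 0.125], [0.4417, -0.0735, 0.125]]
[ 5.102e-01 -3.080e-02  1.750e-01 -1.119e-01  4.000e-04]
[-0.   0.4 -0.  -0.7 -0.7 -1.  -0.6  0.5  0.3  0.  -0.3 -0.1 -1.9 -0.3
 -1.2  1.1  1.7  1.8 -0.4 -2.8 -0.3 -1.3  0.8 -1.8 -1.4  1.1  0.2 -1.9
 -2.1  0.4  0.1]
infeed [[ 0.5311 -0.149   0.055 ]]
stop [[0.478  0.1513 0.085 ]]
sleeve [[0.4928 0.0676 0.175 ]]
boxback [[ 0.5449 -0.2247  0.09  ]]
```

```bash
python3 -m jog '[0.06,0,0,-0.01,1.06,0.06,0,0,-0.01,1.06,0.06,0,0,-0.01,1.06,0.06,0,0,-0.01,1.06,0.06,0,0,-0.01,1.06,0.06,0,0,-0.01,1.06,0.06,0,0.055,0,0,0.06,0,0.055,0,0,0.06,0,0.055,0,0,0.06,0,0.055,0,0]' 20
cat > pos.py <<'E'
from h import *
from scipy.spatial.transform import Rotation as R
p=np.load("p.npy")
def st():
    o=robot.get_obs();c,s=np.cos(p[2]),np.sin(p[2]);d=o["position"][:2]-p[:2]
    M=np.array([[c,s],[-s,c]]);m=R.from_quat(o["tool_rot"]).as_matrix()
    return o,np.r_[M@d,o["position"][2]],np.degrees(np.arctan2(m[1,1],m[0,1]))-np.degrees(p[2]),m[:,2]
if __name__=="__main__":
    o,c,a,z=st();f=o["ft_force"];print("t",round(o["time"],2),"clampxyz",c.round(4),"tool-y angle rel clamp x",a.round(2),"z",z.round(3),"F",f.round(1),"w",round(o["grip_width"],4),round(o["grip_force"],1),"q",o["q"].round(2))
E
python3 pos.py
```

```text
time: 1.55
position: [0.3918, 0.6396, 0.3044]
tool_rot: [0.641, 0.768, -0.0, -0.0]
ft_force: [0.1, 0.5, -0.1]
grip_width: 0.0602
grip_force: 0.0
t 1.55 clampxyz [2.000e-04 6.808e-01 3.044e-01] tool-y angle rel clamp x 0.23 z [-0.  0. -1.] F [ 0.1  0.5 -0.1] w 0.0602 0.0 q [0.87 0.66 1.   0.   1.48 0.69]
```

```bash
python3 -m jog '[0.06,-0.06,0,0,0,0.06,-0.06,0,0,0,0.06,-0.06,0,0,0,0.06,-0.06,0,0,0,0.06,-0.06,0,0,0,0.06,-0.06,0,0,0,0.06,-0.06,0,0,0,0.06,-0.06,0,0,0,0.06,-0.06,0,0,0,0.06,-0.06,0,0,0,0.06,-0.06,0,0,0,0.06,-0.06,0,0,0,0.06,-0.06,0,0,0,0.06,-0.06,0,0,0,0.06,-0.06,0,0,0,0.06,-0.025,0,0,0.02,0.06,0,0,0.05,0,0.06,0,0,0.05,0,0.06,0,0,0.05,0,0.06,0,0,0.045,0]'; python3 pos.py
```

```text
time: 4.05
position: [0.5546, -0.2696, 0.108]
tool_rot: [0.642, 0.767, 0.0, -0.001]
ft_force: [0.9, 0.1, 0.2]
grip_width: 0.0602
grip_force: 0.0
t 4.05 clampxyz [ 0.0022 -0.2428  0.108 ] tool-y angle rel clamp x 0.06 z [-0.001  0.001 -1.   ] F [0.9 0.1 0.2] w 0.0602 0.0 q [-0.63  0.69  1.56  0.    0.89 -0.81]
```

```bash
python3 -m jog '[0.06,0.025,-0.002,0,0,0.06,0.008,0,0,0,0.06,0.011,0,0,0,0.06,0.011,0,0,0,0.06,0.011,0,0,0,0.06,0.011,0,0,0,0.06,0.011,0,0,0,0.06,0.011,0,0,0,0.06,0.011,0,0,0,0.06,0.011,0,0,0,0.06,0.011,0,0,0,0.06,0.011,0,0,0,0.06,0.011,0,0,0,0.06,0.011,0,0,0,0.06,0.011,0,0,0,0.06,0.011,0,0,0,0.06,0.011,0,0,0,0.06,0.011,0,0,0,0.06,0.011,0,0,0,0.06,0.011,0,0,0]'; python3 pos.py
python3 -m jog '[0.06,0.006,0,0,0,0.06,0.006,0,0,0,0.06,0.004,0,0,0,0.06,0.004,0,0,0]'; python3 pos.py
```

```text
time: 6.55
position: [0.5125, -0.0429, 0.1096]
tool_rot: [0.642, 0.766, 0.0, 0.0]
ft_force: [0.5, -0.7, 0.6]
grip_width: 0.0598
grip_force: 0.5
t 6.55 clampxyz [ 0.0002 -0.0123  0.1096] tool-y angle rel clamp x 0.03 z [ 0. -0. -1.] F [ 0.5 -0.7  0.6] w 0.0598 0.5 q [-0.3   0.59  1.83 -0.    0.72 -0.48]
time: 7.05
position: [0.5094, -0.0248, 0.1096]
tool_rot: [0.642, 0.767, -0.001, 0.001]
ft_force: [-1.3, -11.6, -0.8]
grip_width: 0.0599
grip_force: 6.2
t 7.05 clampxyz [0.0002 0.0061 0.1096] tool-y angle rel clamp x 0.16 z [ 0.    -0.002 -1.   ] F [ -1.3 -11.6  -0.8] w 0.0599 6.2 q [-0.27  0.59  1.84 -0.    0.72 -0.44]
```

```bash
python3 -m jog '[0.06,0.002,0,0,0,0.06,0,0,0,0]'; python3 pos.py; python3 -m jog '[0.06,-0.01,0,0,0,0.06,-0.03,0,0,0,0.06,-0.03,0,0,0,0.06,-0.03,0,-0.04,0,0.06,-0.02,0,-0.06,0,0.06,0,0,-0.04,0]'; python3 pos.py;python3 - <<'E'
from h import *
i=robot.camera("top");cv2.imwrite("pics/t1.png",i);crop(i,232,183,168,120,4.7,"pics/t1c.png")
i=robot.camera("scene");cv2.imwrite("pics/s1.png",i);
E
```

```text
time: 7.3
position: [0.5094, -0.0248, 0.1097]
tool_rot: [0.642, 0.767, -0.002, 0.002]
ft_force: [-1.6, -10.9, -0.5]
grip_width: 0.0601
grip_force: 5.4
t 7.3 clampxyz [0.0003 0.0061 0.1097] tool-y angle rel clamp x 0.16 z [ 0.001 -0.005 -1.   ] F [ -1.6 -10.9  -0.5] w 0.0601 5.4 q [-0.27  0.59  1.84 -0.01  0.71 -0.44]
time: 8.05
position: [0.531, -0.1419, 0.2515]
tool_rot: [0.643, 0.765, 0.001, 0.002]
ft_force: [-0.5, 0.1, -1.0]
grip_width: 0.0603
grip_force: 0.0
t 8.05 clampxyz [ 0.0011 -0.113   0.2515] tool-y angle rel clamp x -0.13 z [ 0.004 -0.001 -1.   ] F [-0.5  0.1 -1. ] w 0.0603 0.0 q [-0.46  0.42  1.62  0.    1.1  -0.64]
```

View pics/t1c.png

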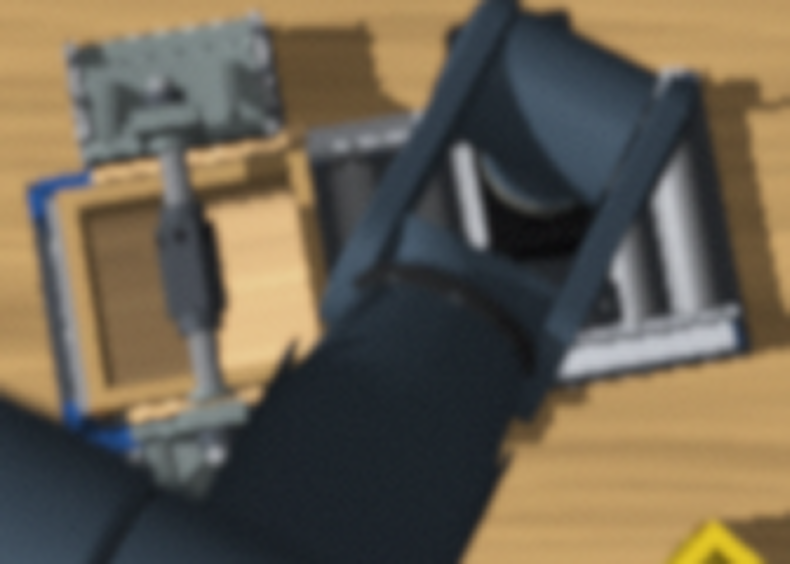

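The box is now home under the sleeve: crop shows it against the stop (left end ~ (60,290)), sleeve centre ~(190,265). The push force stayed at 11 N with no further travel. Next I turn the tool and move over the sleeve.

```bash
python3 -m jog '[0.087,0,0,-0.003,-1,0.087,0,0,-0.003,-1,0.087,0,0,-0.003,-1,0.087,0,0,-0.003,-1,0.087,0,0,-0.003,-1,0.087,0,0,-0.003,-1,0.087,0,0,0,-1,0.087,0,0,0,-1,0.087,0,0,0,-1,0.087,0.001,0.05,0,0,0.087,0,0.05,0,0,0.087,0,0.05,0,0,0.087,0,0.04,0,0,0.087,0,0.023,0,0,0.087,0,0,0.03,0]' 3; python3 pos.py
python3 - <<'E'
from h import *
i=robot.camera("scene");cv2.imwrite("pics/s2.png",i)
E
```

```text
time: 10.02
position: [0.4921, 0.0717, 0.2374]
tool_rot: [-0.089, 0.996, 0.0, 0.002]
ft_force: [-0.6, -0.3, -0.8]
grip_width: 0.087
grip_force: 0.0
t 10.03 clampxyz [0.     0.1041 0.2374] tool-y angle rel clamp x 90.19 z [ 0.004  0.001 -1.   ] F [-0.6 -0.3 -0.8] w 0.087 0.0 q [-0.08  0.36  1.76  0.    1.01 -1.83]
```

```bash
python3 -m jog '[0.087,0,-0.004,0.03,0,0.087,0,0,0.029,0,0.06,0,0,0,0,0.06,0,0,0,0,0.05,0,0,0,0,0.045,0,0,0,0]' 3; python3 pos.py;python3 -m jog '[0.03,0,0,0,0,0.03,0,0,0,0,0.03,0,0,0,0,0.03,0,0,0,0]' 3; python3 pos.py
```

```text
time: 10.82
position: [0.4928, 0.0657, 0.1788]
tool_rot: [-0.088, 0.996, -0.0, 0.001]
ft_force: [0.7, -0.0, 0.6]
grip_width: 0.0549
grip_force: 0.0
t 10.82 clampxyz [-0.0003  0.0981  0.1788] tool-y angle rel clamp x 90.03 z [ 0.002 -0.    -1.   ] F [ 0.7 -0.   0.6] w 0.0549 0.0 q [-0.09  0.46  1.82  0.    0.87 -1.84]
time: 11.32
position: [0.4922, 0.0674, 0.1784]
tool_rot: [-0.087, 0.996, 0.002, 0.0]
ft_force: [-1.0, 6.2, 2.2]
grip_width: 0.0446
grip_force: 3.0
t 11.32 clampxyz [-0.0006  0.0998  0.1784] tool-y angle rel clamp x 89.95 z [ 0.001  0.003 -1.   ] F [-1.   6.2  2.2] w 0.0446 3.0 q [-0.09  0.46  1.82  0.    0.87 -1.84]
```

```bash
python3 -m jog '[0.05,0,0.0015,0,0,0.03,0,0,0,0,0.03,0,0,0,0,0.03,0,0,0,0,0.03,0,0,0,0,0.03,0,0,0,0]' 3; python3 pos.py
```

```text
time: 12.08
position: [0.4916, 0.0685, 0.1778]
tool_rot: [-0.087, 0.996, 0.001, -0.0]
ft_force: [0.5, 6.2, 1.3]
grip_width: 0.0423
grip_force: 3.0
t 12.07 clampxyz [-0.001   0.1011  0.1778] tool-y angle rel clamp x 89.95 z [-0.001  0.003 -1.   ] F [0.5 6.2 1.3] w 0.0423 3.0 q [-0.09  0.46  1.82  0.    0.87 -1.84]
```

```bash
python3 -m jog '[0.05,0,0.0015,0,0,0.03,0,0,0,0,0.03,0,0,0,0,0.03,0,0,0,0,0.03,0,0,0,0,0.03,0,0,0,0]' 3; python3 pos.py
```

```text
time: 12.82
position: [0.4915, 0.0694, 0.1777]
tool_rot: [-0.087, 0.996, 0.001, -0.0]
ft_force: [-0.1, 5.3, -0.6]
grip_width: 0.0405
grip_force: 3.0
t 12.82 clampxyz [-0.001   0.102   0.1777] tool-y angle rel clamp x 89.99 z [-0.     0.001 -1.   ] F [-0.1  5.3 -0.6] w 0.0405 3.0 q [-0.09  0.46  1.82  0.    0.87 -1.83]
```

```bash
python3 -m jog '[0.05,0,0.002,0,0,0.03,0,0,0,0,0.03,0,0,0,0,0.03,0,0,0,0,0.03,0,0,0,0,0.03,0,0,0,0]' 3; python3 pos.py
```

```text
time: 13.58
position: [0.4916, 0.0698, 0.1779]
tool_rot: [-0.088, 0.996, -0.001, 0.0]
ft_force: [-0.7, -5.9, 0.2]
grip_width: 0.0406
grip_force: 3.0
t 13.57 clampxyz [-0.0008  0.1023  0.1779] tool-y angle rel clamp x 90.05 z [ 0.    -0.002 -1.   ] F [-0.7 -5.9  0.2] w 0.0406 3.0 q [-0.08  0.46  1.82 -0.    0.87 -1.83]
```

```bash
python3 -m jog '[0.03,0,-0.0003,0,0,0.03,0,0,0,0,0.03,0,0,0,0,0.03,0,0,0,0,0.03,0,0,0,0]' 60; python3 pos.py;  python3 -m jog '[0.087,0,0,0,0,0.087,0,0,0,0,0.087,0,0,-0.03,0,0.087,0,0,-0.03,0]'; python3 pos.py
python3 - <<'E'
from h import *
i=robot.camera("scene");cv2.imwrite("pics/s3.png",i)
a=[cv2.resize(cv2.imread(f"pics/{n}.png")[225:268,318:378],None,fx=6.5,fy=6.5,interpolation=cv2.INTER_CUBIC) for n in("s2","s3")]
cv2.imwrite("pics/cmp.png",np.hstack(a))
E
```

```text
time: 14.2
position: [0.4916, 0.0697, 0.1779]
tool_rot: [-0.088, 0.996, -0.001, 0.0]
ft_force: [0.0, -5.7, 0.7]
grip_width: 0.0389
grip_force: 58.3
t 14.2 clampxyz [-0.0008  0.1022  0.1779] tool-y angle rel clamp x 90.04 z [ 0.    -0.001 -1.   ] F [ 0.  -5.7  0.7] w 0.0389 58.3 q [-0.08  0.46  1.82 -0.    0.87 -1.83]
time: 14.7
position: [0.4909, 0.0711, 0.2381]
tool_rot: [-0.088, 0.996, 0.001, -0.001]
ft_force: [1.0, 0.5, 0.4]
grip_width: 0.0713
grip_force: 0.0
t 14.7 clampxyz [-0.0013  0.1037  0.2381] tool-y angle rel clamp x 90.02 z [-0.002  0.001 -1.   ] F [1.  0.5 0.4] w 0.0713 0.0 q [-0.08  0.36  1.76  0.    1.02 -1.83]
```

View pics/cmp.png

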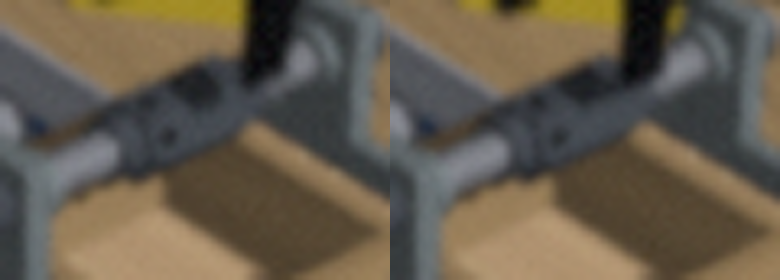

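The pictures show the sleeve before and after, with the hole at about (168,135) in both halves, so any turn is small. The grip width was still dropping, so I'll grip longer.

```bash
python3 -m jog '[0.06,0,-0.0017,0.03,0,0.06,0,0,0.03,0,0.03,0,0,0,0,0.03,0,0,0,0,0.03,0,0,0,0]' 60; python3 pos.py;  python3 -m jog '[0.03,0,0,0,0,0.03,0,0,0,0,0.03,0,0,0,0,0.03,0,0,0,0]'; python3 pos.py
```

```text
time: 15.38
position: [0.4924, 0.0693, 0.1789]
tool_rot: [-0.087, 0.996, 0.001, 0.001]
ft_force: [-0.2, 11.6, -0.7]
grip_width: 0.0402
grip_force: 6.1
t 15.38 clampxyz [-1.000e-04  1.017e-01  1.789e-01] tool-y angle rel clamp x 89.98 z [ 0.002  0.001 -1.   ] F [-0.2 11.6 -0.7] w 0.0402 6.1 q [-0.09  0.46  1.82  0.    0.87 -1.83]
time: 15.88
position: [0.4923, 0.0696, 0.1788]
tool_rot: [-0.087, 0.996, 0.001, 0.001]
ft_force: [-0.4, 5.6, 3.8]
grip_width: 0.0386
grip_force: 55.9
t 15.88 clampxyz [-1.000e-04  1.020e-01  1.788e-01] tool-y angle rel clamp x 89.98 z [ 0.002  0.002 -1.   ] F [-0.4  5.6  3.8] w 0.0386 55.9 q [-0.09  0.46  1.82  0.    0.87 -1.83]
```

```bash
python3 -m jog '[0.03,0,0,0,0,0.03,0,0,0,0,0.03,0,0,0,0,0.03,0,0,0,0]'; python3 pos.py; python3 -m jog '[0.05,0,0,0,0,0.05,0,0,0,0,0.03,0,0,0,0,0.03,0,0,0,0,0.03,0,0,0,0]' 3; python3 pos.py;
```

```text
time: 16.38
position: [0.4923, 0.0696, 0.1788]
tool_rot: [-0.087, 0.996, 0.001, 0.001]
ft_force: [0.3, 5.1, 5.3]
grip_width: 0.0388
grip_force: 55.9
t 16.38 clampxyz [-1.000e-04  1.020e-01  1.788e-01] tool-y angle rel clamp x 89.98 z [ 0.002  0.002 -1.   ] F [0.3 5.1 5.3] w 0.0388 55.9 q [-0.09  0.46  1.82  0.    0.87 -1.83]
time: 17.0
position: [0.4913, 0.0694, 0.1777]
tool_rot: [-0.087, 0.996, 0.001, -0.0]
ft_force: [0.3, 5.2, 0.4]
grip_width: 0.0406
grip_force: 3.0
t 17.0 clampxyz [-0.0011  0.102   0.1777] tool-y angle rel clamp x 89.99 z [-0.001  0.001 -1.   ] F [0.3 5.2 0.4] w 0.0406 3.0 q [-0.09  0.46  1.82  0.    0.87 -1.83]
```

```bash
python3 -m jog '[0.087,0,0,0,0,0.087,0,0,0,0,0.087,0,0,-0.03,0,0.087,0,0,-0.03,0,0.087,-0.001,0.025,0,0,0.087,0,0,0,0]' 60; python3 pos.py
```

```text
time: 17.75
position: [0.4881, 0.0938, 0.2383]
tool_rot: [-0.089, 0.996, -0.0, 0.0]
ft_force: [0.6, -1.2, -0.0]
grip_width: 0.0855
grip_force: 0.0
t 17.75 clampxyz [0.     0.1266 0.2383] tool-y angle rel clamp x 90.14 z [ 0.001 -0.001 -1.   ] F [ 0.6 -1.2 -0. ] w 0.0855 0.0 q [-0.03  0.36  1.76 -0.    1.02 -1.78]
```

```bash
python3 -m jog '[0.087,0,0,0.027,0,0.087,0,0,0.003,0,0.087,0,0,0,0]'; python3 pos.py;python3 -m jog '[0.087,0,0,0.003,0]';python3 pos.py;python3 -m jog '[0.087,0,0,0.003,0]';python3 pos.py;python3 -m jog '[0.087,0,0,0.003,0]';python3 pos.py
```

```text
time: 18.12
position: [0.4883, 0.0929, 0.2077]
tool_rot: [-0.087, 0.996, -0.0, -0.0]
ft_force: [0.8, -0.2, -0.1]
grip_width: 0.0867
grip_force: 0.0
t 18.12 clampxyz [0.     0.1257 0.2077] tool-y angle rel clamp x 90.01 z [-0.001 -0.    -1.   ] F [ 0.8 -0.2 -0.1] w 0.0867 0.0 q [-0.04  0.41  1.79 -0.    0.94 -1.78]
time: 18.25
position: [0.4891, 0.0931, 0.2055]
tool_rot: [-0.088, 0.996, -0.0, 0.001]
ft_force: [-0.4, -0.3, 0.4]
grip_width: 0.0871
grip_force: 0.0
t 18.25 clampxyz [0.0008 0.1258 0.2055] tool-y angle rel clamp x 90.01 z [ 0.002 -0.    -1.   ] F [-0.4 -0.3  0.4] w 0.0871 0.0 q [-0.04  0.41  1.79 -0.    0.94 -1.78]
time: 18.38
position: [0.4887, 0.0933, 0.2022]
tool_rot: [-0.088, 0.996, -0.0, 0.001]
ft_force: [0.1, 0.3, 0.2]
grip_width: 0.087
grip_force: 0.0
t 18.38 clampxyz [0.0005 0.126  0.2022] tool-y angle rel clamp x 90.02 z [ 0.001 -0.    -1.   ] F [0.1 0.3 0.2] w 0.087 0.0 q [-0.04  0.42  1.79 -0.    0.93 -1.78]
time: 18.5
position: [0.4891, 0.0928, 0.1996]
tool_rot: [-0.088, 0.996, -0.001, 0.001]
ft_force: [0.7, -3.1, 3.4]
grip_width: 0.087
grip_force: 1.7
t 18.5 clampxyz [0.0008 0.1254 0.1996] tool-y angle rel clamp x 90.08 z [ 0.002 -0.002 -1.   ] F [ 0.7 -3.1  3.4] w 0.087 1.7 q [-0.04  0.42  1.8  -0.    0.92 -1.78]
```

```bash
python3 -m jog '[0.087,0,0.0005,0.002,0,0.087,0,0.0005,0.002,0]'; python3 pos.py;python3 -m jog '[0.087,0,0,0.002,0,0.087,0,0,0.002,0]';python3 pos.py;python3 -m jog '[0.087,0,0,0.002,0,0.087,0,0,0.001,0]';python3 pos.py
```

```text
time: 18.75
position: [0.4895, 0.093, 0.1955]
tool_rot: [-0.088, 0.996, -0.002, 0.001]
ft_force: [1.1, -7.0, 5.1]
grip_width: 0.0868
grip_force: 3.5
t 18.75 clampxyz [0.0012 0.1255 0.1955] tool-y angle rel clamp x 90.1 z [ 0.003 -0.003 -1.   ] F [ 1.1 -7.   5.1] w 0.0868 3.5 q [-0.04  0.43  1.8  -0.    0.91 -1.78]
time: 19.0
position: [0.4897, 0.093, 0.1916]
tool_rot: [-0.088, 0.996, -0.002, 0.002]
ft_force: [0.6, -6.7, 4.5]
grip_width: 0.0868
grip_force: 3.1
t 19.0 clampxyz [0.0015 0.1255 0.1916] tool-y angle rel clamp x 90.09 z [ 0.004 -0.003 -1.   ] F [ 0.6 -6.7  4.5] w 0.0868 3.1 q [-0.04  0.44  1.8  -0.    0.9  -1.78]
time: 19.25
position: [0.4898, 0.093, 0.1885]
tool_rot: [-0.088, 0.996, -0.002, 0.002]
ft_force: [1.5, -5.7, 4.5]
grip_width: 0.0869
grip_force: 3.1
t 19.25 clampxyz [0.0015 0.1255 0.1885] tool-y angle rel clamp x 90.09 z [ 0.004 -0.003 -1.   ] F [ 1.5 -5.7  4.5] w 0.0869 3.1 q [-0.04  0.44  1.81 -0.    0.89 -1.78]
```

```bash
python3 -m jog '[0.087,0,-0.002,0,0,0.087,0,0,-0.012,0,0.087,0,0,-0.012,0,0.087,0,0.0055,0,0,0.087,0,0,0,0,0.087,0,0,0.006,0]'; python3 pos.py;python3 -m jog '[0.087,0,0,0.003,0]';python3 pos.py;python3 -m jog '[0.087,0,0,0.002,0]';python3 pos.py;python3 -m jog '[0.087,0,0,0.002,0]';python3 pos.py
```

```text
time: 20.0
position: [0.4879, 0.0978, 0.2061]
tool_rot: [-0.088, 0.996, -0.001, 0.001]
ft_force: [-1.0, -4.5, 12.5]
grip_width: 0.0869
grip_force: 5.7
t 20.0 clampxyz [0.0005 0.1306 0.2061] tool-y angle rel clamp x 90.09 z [ 0.001 -0.001 -1.   ] F [-1.  -4.5 12.5] w 0.0869 5.7 q [-0.03  0.41  1.79 -0.    0.94 -1.77]
time: 20.12
position: [0.4889, 0.0965, 0.2038]
tool_rot: [-0.089, 0.996, -0.002, 0.001]
ft_force: [-1.4, -5.8, 15.4]
grip_width: 0.0872
grip_force: 6.5
t 20.12 clampxyz [0.0012 0.1291 0.2038] tool-y angle rel clamp x 90.14 z [ 0.003 -0.004 -1.   ] F [-1.4 -5.8 15.4] w 0.0872 6.5 q [-0.03  0.42  1.79 -0.    0.93 -1.77]
time: 20.25
position: [0.4891, 0.096, 0.2023]
tool_rot: [-0.089, 0.996, -0.003, 0.002]
ft_force: [-1.8, -6.8, 14.4]
grip_width: 0.087
grip_force: 6.4
t 20.25 clampxyz [0.0013 0.1285 0.2023] tool-y angle rel clamp x 90.14 z [ 0.004 -0.005 -1.   ] F [-1.8 -6.8 14.4] w 0.087 6.4 q [-0.03  0.42  1.79 -0.01  0.93 -1.77]
time: 20.38
position: [0.4892, 0.0955, 0.2005]
tool_rot: [-0.089, 0.996, -0.003, 0.002]
ft_force: [-2.0, -7.4, 13.7]
grip_width: 0.0867
grip_force: 6.4
t 20.38 clampxyz [0.0013 0.128  0.2005] tool-y angle rel clamp x 90.15 z [ 0.004 -0.006 -1.   ] F [-2.  -7.4 13.7] w 0.0867 6.4 q [-0.03  0.42  1.79 -0.01  0.92 -1.77]
```

```bash
python3 -m jog '[0.087,0,0,0.002,0,0.087,0,0,0.002,0]'; python3 pos.py;python3 -m jog '[0.087,0,0,0.002,0,0.087,0,0,0.002,0]';python3 pos.py;python3 -m jog '[0.087,0,0,0.002,0]';python3 pos.py
```

```text
time: 20.62
position: [0.4894, 0.095, 0.1963]
tool_rot: [-0.089, 0.996, -0.003, 0.002]
ft_force: [-1.0, -9.3, 11.4]
grip_width: 0.0873
grip_force: 5.8
t 20.62 clampxyz [0.0015 0.1275 0.1963] tool-y angle rel clamp x 90.17 z [ 0.004 -0.007 -1.   ] F [-1.  -9.3 11.4] w 0.0873 5.8 q [-0.03  0.43  1.8  -0.01  0.91 -1.77]
time: 20.88
position: [0.4902, 0.0949, 0.1922]
tool_rot: [-0.089, 0.996, -0.004, 0.003]
ft_force: [1.0, -8.5, 8.9]
grip_width: 0.0869
grip_force: 5.2
t 20.88 clampxyz [0.0022 0.1272 0.1922] tool-y angle rel clamp x 90.17 z [ 0.006 -0.007 -1.   ] F [ 1.  -8.5  8.9] w 0.0869 5.2 q [-0.03  0.44  1.8  -0.01  0.9  -1.77]
time: 21.0
position: [0.4904, 0.0949, 0.1901]
tool_rot: [-0.089, 0.996, -0.003, 0.003]
ft_force: [1.6, -9.0, 8.2]
grip_width: 0.0869
grip_force: 4.9
t 21.0 clampxyz [0.0025 0.1273 0.1901] tool-y angle rel clamp x 90.16 z [ 0.007 -0.006 -1.   ] F [ 1.6 -9.   8.2] w 0.0869 4.9 q [-0.03  0.44  1.8  -0.01  0.89 -1.77]
```

The sleeve is turning: about 0.21 N m from the force readings, which matches the 0.2 N m given. Next stroke.

```bash
python3 -m jog '[0.087,0,-0.005,0,0,0.087,0,0,-0.015,0,0.087,0,0,-0.015,0,0.087,0,0.007,0,0,0.087,0,0,0,0]'; python3 pos.py
```

```text
time: 21.62
position: [0.4862, 0.1005, 0.2179]
tool_rot: [-0.088, 0.996, 0.0, -0.001]
ft_force: [-0.5, 0.3, 0.1]
grip_width: 0.0868
grip_force: 0.0
t 21.62 clampxyz [-0.0007  0.1335  0.2179] tool-y angle rel clamp x 90.06 z [-0.002  0.    -1.   ] F [-0.5  0.3  0.1] w 0.0868 0.0 q [-0.02  0.39  1.78  0.    0.97 -1.77]
```

```bash
python3 -m jog '[0.087,0,-0.001,0.006,0,0.087,0,0,0.002,0,0.087,0,0,0.002,0]'; python3 pos.py;python3 -m jog '[0.087,0,0,0.002,0,0.087,0,-0.001,0.002,0]'; python3 pos.py; python3 -m jog '[0.087,0,-0.001,0.002,0,0.087,0,-0.001,0.002,0]';python3 pos.py
```

```text
time: 22.0
position: [0.487, 0.0986, 0.2096]
tool_rot: [-0.088, 0.996, -0.0, -0.001]
ft_force: [-4.6, -0.6, 16.1]
grip_width: 0.0867
grip_force: 6.8
t 22.0 clampxyz [-0.0003  0.1315  0.2096] tool-y angle rel clamp x 90.04 z [-0.001 -0.001 -1.   ] F [-4.6 -0.6 16.1] w 0.0867 6.8 q [-0.02  0.41  1.79 -0.    0.95 -1.77]
time: 22.25
position: [0.4874, 0.0965, 0.2063]
tool_rot: [-0.088, 0.996, -0.002, -0.0]
ft_force: [-4.3, -4.1, 14.9]
grip_width: 0.0874
grip_force: 6.8
t 22.25 clampxyz [-0.0003  0.1293  0.2063] tool-y angle rel clamp x 90.09 z [ 0.    -0.004 -1.   ] F [-4.3 -4.1 14.9] w 0.0874 6.8 q [-0.03  0.41  1.79 -0.    0.94 -1.77]
time: 22.5
position: [0.4882, 0.0944, 0.2021]
tool_rot: [-0.088, 0.996, -0.002, 0.0]
ft_force: [-2.1, -3.8, 11.2]
grip_width: 0.0868
grip_force: 5.2
t 22.5 clampxyz [1.000e-04 1.271e-01 2.021e-01] tool-y angle rel clamp x 90.08 z [ 0.001 -0.003 -1.   ] F [-2.1 -3.8 11.2] w 0.0868 5.2 q [-0.03  0.42  1.79 -0.    0.93 -1.78]
```

```bash
python3 -m jog '[0.087,0,0.0005,0.002,0,0.087,0,0,0.002,0,0.087,0,0,0.002,0]'; python3 pos.py; python3 -m jog '[0.087,0,0,0.002,0,0.087,0,0,0.002,0,0.087,0,0,0.002,0]';python3 pos.py
```

```text
time: 22.88
position: [0.4884, 0.0937, 0.196]
tool_rot: [-0.089, 0.996, -0.003, 0.0]
ft_force: [-2.7, -8.2, 11.2]
grip_width: 0.0869
grip_force: 5.6
t 22.88 clampxyz [0.0003 0.1264 0.196 ] tool-y angle rel clamp x 90.13 z [ 0.001 -0.006 -1.   ] F [-2.7 -8.2 11.2] w 0.0869 5.6 q [-0.03  0.43  1.8  -0.01  0.91 -1.78]
time: 23.25
position: [0.4895, 0.0939, 0.1898]
tool_rot: [-0.089, 0.996, -0.003, 0.002]
ft_force: [-0.1, -7.6, 5.2]
grip_width: 0.0871
grip_force: 3.7
t 23.25 clampxyz [0.0013 0.1264 0.1898] tool-y angle rel clamp x 90.13 z [ 0.004 -0.005 -1.   ] F [-0.1 -7.6  5.2] w 0.0871 3.7 q [-0.03  0.44  1.8  -0.01  0.89 -1.78]
```

```bash
python3 -m jog '[0.087,0,-0.005,0,0,0.087,0,0,-0.015,0,0.087,0,0,-0.016,0,0.087,0.002,0.0095,0,0,0.087,0,0,0,0]'; python3 pos.py
```

```text
time: 23.88
position: [0.4838, 0.1013, 0.219]
tool_rot: [-0.088, 0.996, 0.0, -0.001]
ft_force: [-0.2, -0.6, 0.6]
grip_width: 0.0869
grip_force: 0.0
t 23.88 clampxyz [-0.0029  0.1347  0.219 ] tool-y angle rel clamp x 90.07 z [-0.002  0.001 -1.   ] F [-0.2 -0.6  0.6] w 0.0869 0.0 q [-0.02  0.39  1.78  0.    0.97 -1.77]
```

```bash
python3 -m jog '[0.087,0,-0.002,0.006,0,0.087,0,0,0.001,0]'; python3 pos.py;python3 -m jog '[0.087,0,0,0.0015,0]'; python3 pos.py; python3 -m jog '[0.087,0,0,0.002,0]';python3 pos.py;python3 -m jog '[0.087,0,0,0.002,0]';python3 pos.py;python3 -m jog '[0.087,0,0,0.002,0]';python3 pos.py
```

```text
time: 24.12
position: [0.4848, 0.0984, 0.2117]
tool_rot: [-0.088, 0.996, 0.0, -0.001]
ft_force: [0.3, -0.0, -0.6]
grip_width: 0.087
grip_force: 0.1
t 24.12 clampxyz [-0.0025  0.1317  0.2117] tool-y angle rel clamp x 90.01 z [-0.002  0.    -1.   ] F [ 0.3 -0.  -0.6] w 0.087 0.1 q [-0.03  0.4   1.79 -0.    0.95 -1.77]
time: 24.25
position: [0.485, 0.0984, 0.2112]
tool_rot: [-0.087, 0.996, 0.0, -0.001]
ft_force: [-3.1, 1.2, 9.3]
grip_width: 0.0871
grip_force: 4.3
t 24.25 clampxyz [-0.0023  0.1317  0.2112] tool-y angle rel clamp x 90.0 z [-0.002 -0.    -1.   ] F [-3.1  1.2  9.3] w 0.0871 4.3 q [-0.03  0.4   1.79 -0.    0.95 -1.77]
time: 24.38
position: [0.485, 0.0981, 0.2105]
tool_rot: [-0.088, 0.996, -0.001, -0.0]
ft_force: [-4.9, -1.9, 14.7]
grip_width: 0.0873
grip_force: 7.2
t 24.38 clampxyz [-0.0023  0.1313  0.2105] tool-y angle rel clamp x 90.04 z [-0.001 -0.001 -1.   ] F [-4.9 -1.9 14.7] w 0.0873 7.2 q [-0.03  0.4   1.79 -0.    0.95 -1.77]
time: 24.5
position: [0.4852, 0.0972, 0.209]
tool_rot: [-0.088, 0.996, -0.002, -0.0]
ft_force: [-5.6, -4.7, 16.5]
grip_width: 0.087
grip_force: 8.3
t 24.5 clampxyz [-0.0023  0.1304  0.209 ] tool-y angle rel clamp x 90.09 z [-0.    -0.004 -1.   ] F [-5.6 -4.7 16.5] w 0.087 8.3 q [-0.03  0.41  1.79 -0.    0.94 -1.77]
time: 24.62
position: [0.4854, 0.0962, 0.2073]
tool_rot: [-0.089, 0.996, -0.003, -0.0]
ft_force: [-5.4, -8.3, 16.7]
grip_width: 0.0868
grip_force: 9.2
t 24.62 clampxyz [-0.0023  0.1294  0.2073] tool-y angle rel clamp x 90.13 z [ 0.    -0.006 -1.   ] F [-5.4 -8.3 16.7] w 0.0868 9.2 q [-0.03  0.41  1.79 -0.01  0.94 -1.77]
```

```bash
python3 -m jog '[0.087,0,0,0.002,0,0.087,0,0,0.002,0]'; python3 pos.py;python3 -m jog '[0.087,0,0,0.002,0,0.087,0,0,0.002,0]'; python3 pos.py; python3 -m jog '[0.087,0,0,0.002,0,0.087,0,0,0.002,0]';python3 pos.py;python3 -m jog '[0.087,0,0,0.002,0,0.087,0,0,0.002,0]';python3 pos.py
```

```text
time: 24.88
position: [0.4857, 0.0946, 0.2035]
tool_rot: [-0.089, 0.996, -0.005, 0.0]
ft_force: [-5.3, -12.4, 16.2]
grip_width: 0.0872
grip_force: 10.1
t 24.88 clampxyz [-0.0023  0.1278  0.2035] tool-y angle rel clamp x 90.19 z [ 0.001 -0.009 -1.   ] F [ -5.3 -12.4  16.2] w 0.0872 10.1 q [-0.03  0.41  1.8  -0.01  0.93 -1.77]
time: 25.12
position: [0.4858, 0.0936, 0.1992]
tool_rot: [-0.089, 0.996, -0.005, -0.0]
ft_force: [-4.8, -16.3, 14.2]
grip_width: 0.0871
grip_force: 10.2
t 25.12 clampxyz [-0.0023  0.1268  0.1992] tool-y angle rel clamp x 90.22 z [ 0.001 -0.011 -1.   ] F [ -4.8 -16.3  14.2] w 0.0871 10.2 q [-0.03  0.42  1.8  -0.01  0.92 -1.77]
time: 25.38
position: [0.4858, 0.0934, 0.1947]
tool_rot: [-0.089, 0.996, -0.005, -0.0]
ft_force: [-3.6, -16.7, 11.1]
grip_width: 0.0872
grip_force: 9.1
t 25.38 clampxyz [-0.0024  0.1266  0.1947] tool-y angle rel clamp x 90.21 z [ 0.001 -0.011 -1.   ] F [ -3.6 -16.7  11.1] w 0.0872 9.1 q [-0.03  0.43  1.81 -0.01  0.91 -1.77]
time: 25.62
position: [0.4857, 0.094, 0.1903]
tool_rot: [-0.089, 0.996, -0.005, -0.0]
ft_force: [-3.0, -13.7, 8.7]
grip_width: 0.0867
grip_force: 7.0
t 25.62 clampxyz [-0.0024  0.1272  0.1903] tool-y angle rel clamp x 90.17 z [ 0.    -0.009 -1.   ] F [ -3.  -13.7   8.7] w 0.0867 7.0 q [-0.03  0.44  1.81 -0.01  0.9  -1.77]
```

```bash
python3 -m jog '[0.087,0,-0.005,0,0,0.087,0,0,-0.03,0,0.087,0,0,-0.03,0,0.087,0,-0.06,0,0,0.087,0,-0.06,0,0,0.087,0,-0.06,0,0,0.087,0,-0.05,0,0,0.087,0,0,0,0]'; python3 pos.py; python3 - <<'E'
from h import *
i=robot.camera("top");cv2.imwrite("pics/t2.png",i)
cv2.imwrite("pics/s4.png",robot.camera("scene"))
j=cv2.imread("pics/t1.png")
a=[cv2.resize(k[190:290,240:312],None,fx=5.4,fy=5.4,interpolation=cv2.INTER_CUBIC) for k in(j,i)]
cv2.imwrite("pics/cmp2.png",np.hstack(a))
E
```

```text
time: 26.62
position: [0.5276, -0.1365, 0.2491]
tool_rot: [-0.085, 0.996, -0.001, 0.001]
ft_force: [-0.6, 1.0, 0.3]
grip_width: 0.0874
grip_force: 0.0
t 26.62 clampxyz [-0.0013 -0.1071  0.2491] tool-y angle rel clamp x 89.74 z [ 0.002 -0.001 -1.   ] F [-0.6  1.   0.3] w 0.0874 0.0 q [-0.46  0.41  1.63  0.    1.1  -2.2 ]
```

View pics/cmp2.png

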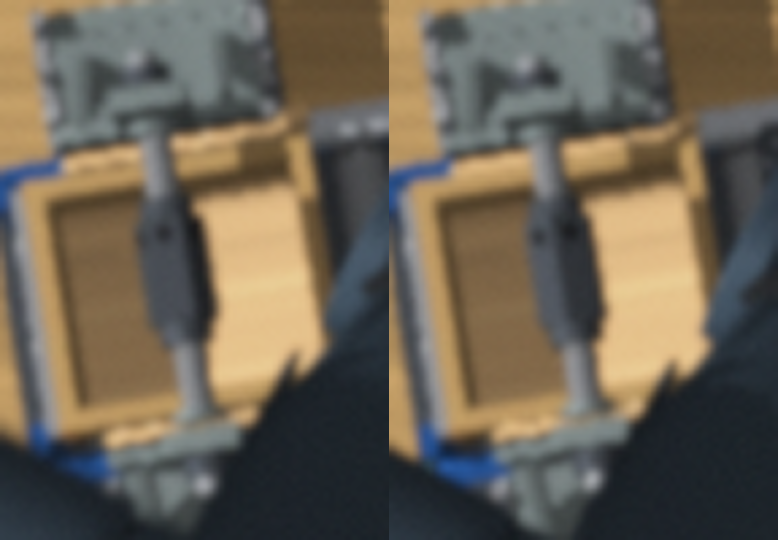

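The left half (before) and right half (now) show the jaws drawn in: the far plywood face is at about (180,150) and the near one at about (180,425). I'll measure the shift in numbers.

```bash
cat > jaw.py <<'E'
from h import *
import sys
from fit import T
from scipy.ndimage import map_coordinates
from scipy.optimize import minimize_scalar
p=np.load("p.npy")
def prof(f,xs,ys,z):
    i=cv2.imread(f).astype(float)
    G=np.array([[x,y,z*1.] for x in xs for y in ys])/1e3
    uv=proj("top",T(p,G));out=[map_coordinates(i[:,:,c],[uv[:,1],uv[:,0]],order=3).reshape(len(xs),len(ys)).mean(1) for c in range(3)]
    return np.array(out)
def shift(a,b,step):
    n=a.shape[1];x=np.arange(n);best=[]
    for s in np.arange(-6,6.01,.1):
        m=slice(int(7/step),n-int(7/step))
        bs=np.array([np.interp(x+s/step,x,c) for c in b]);d=(a-bs)[:,m];d=d-d.mean(1,keepdims=True);best.append(((d**2).mean(),round(s,1)))
    return min(best)
if __name__=="__main__":
    A,Bf=sys.argv[1:3];st=.5
    for nm,xr,yr,z in [("far ply+box",(55,105),(125,155),120),("far body",(95,175),(60,130),60),("far lug",(78,120),(80,120),200),
        ("near lug",(-125,-70),(85,120),200),("near ply",(-105,-55),(125,155),120),("near body",(-150,-85),(125,150),62)]:
        xs=np.arange(*xr,st);ys=np.arange(*yr,2.)
        a,b=prof(A,xs,ys,z),prof(Bf,xs,ys,z);print(nm,shift(a,b,st))
        if "ply" in nm:
            for q in(a,b):print([f"{x:.0f}:{v[2]:.0f}/{v[0]:.0f}" for x,v in zip(xs[::4],q.T[::4])])
E
python3 jaw.py pics/t1.png pics/t2.png
```

```text
box top pts [[0.589, -0.0455, 0.125], [0.6152, -0.213, 0.125], [0.4665, -0.2412, 0.125], [0.4417, -0.0735, 0.125]]
far ply+box (np.float64(201.10263365455762), np.float64(-2.4))
['55:92/49', '57:85/45', '59:84/43', '61:94/48', '63:115/58', '65:141/72', '67:164/84', '69:179/94', '71:185/97', '73:183/96', '75:177/94', '77:175/95', '79:182/102', '81:196/112', '83:205/119', '85:199/117', '87:175/102', '89:137/82', '91:101/72', '93:85/78', '95:91/96', '97:105/114', '99:115/125', '101:119/129', '103:117/127']
['55:91/49', '57:85/45', '59:84/43', '61:94/48', '63:115/58', '65:141/72', '67:164/84', '69:180/93', '71:189/99', '73:195/105', '75:202/111', '77:210/119', '79:214/124', '81:208/122', '83:189/110', '85:154/90', '87:114/75', '89:88/74', '91:87/89', '93:99/107', '95:111/120', '97:115/125', '99:113/123', '101:108/117', '103:102/111']
far body (np.float64(1.1188395253594878), np.float64(-3.6))
far lug (np.float64(0.45220418570835186), np.float64(-3.1))
near lug (np.float64(3.5624124843286773), np.float64(3.3))
near ply (np.float64(76.80747561094398), np.float64(3.3))
['-105:90/100', '-103:83/92', '-101:80/89', '-99:86/95', '-97:100/110', '-95:113/123', '-93:120/129', '-91:120/126', '-89:124/118', '-87:141/111', '-85:170/114', '-83:197/123', '-81:209/128', '-79:204/123', '-77:187/110', '-75:171/96', '-73:167/90', '-71:175/92', '-69:184/96', '-67:187/98', '-65:185/97', '-63:176/93', '-61:163/87', '-59:150/82', '-57:141/79']
['-105:103/113', '-103:96/107', '-101:87/98', '-99:79/90', '-97:80/90', '-95:91/100', '-93:106/115', '-91:117/127', '-89:120/129', '-87:121/124', '-85:129/116', '-83:150/112', '-81:180/117', '-79:202/124', '-77:211/126', '-75:207/120', '-73:199/111', '-71:193/104', '-69:191/101', '-67:190/100', '-65:185/97', '-63:176/93', '-61:164/88', '-59:150/82', '-57:141/78']
near body (np.float64(125.46412030966584), np.float64(1.8))
```

The plywood faces moved with the jaw bodies, about 3.4 mm each, and the box has not moved. So the start angle was about 15° and the sleeve is now at about 175°, just touching. One last stroke of about 40° will make it firm.

```bash
python3 -m jog '[0.087,0,0.06,0,0,0.087,0,0.06,0,0,0.087,0,0.06,0,0,0.087,0,0.05,0,0,0.087,0,0.01,0.01,0,0.087,0,0,0.02,0,0.087,0,0,0,0]'; python3 pos.py
```

```text
time: 27.6
position: [0.4828, 0.1039, 0.2179]
tool_rot: [-0.088, 0.996, 0.0, -0.002]
ft_force: [-0.0, 0.3, 0.3]
grip_width: 0.0867
grip_force: 0.0
t 27.6 clampxyz [-0.0035  0.1375  0.2179] tool-y angle rel clamp x 90.1 z [-0.004 -0.    -1.   ] F [-0.   0.3  0.3] w 0.0867 0.0 q [-0.01  0.39  1.78 -0.    0.97 -1.76]
```

```bash
cat > th.py <<'E'
from pos import *
o,c,a,z=st();f=o["ft_force"];y=(c[1]-o["grip_width"]/2-.1021)*1e3;h=(c[2]-.197)*1e3;r=np.hypot(y,h)
n=np.degrees(np.arctan2(h,-y)+np.arccos(min(1,18/r)))
print("t",round(o["time"],2),"yf,h",y.round(1),h.round(1),"F",f.round(1),"torque",round((-y*f[2]+h*f[1])/1e3,3),"theta mod60 if touching",round(60-n,1))
E
python3 -m jog '[0.087,0,-0.004,0.004,0,0.087,0,-0.001,0.001,0]'>/dev/null; python3 th.py
python3 -m jog '[0.087,0,0,0.002,0]'>/dev/null; python3 th.py
python3 -m jog '[0.087,0,0,0.002,0]'>/dev/null; python3 th.py
python3 -m jog '[0.087,0,0,0.002,0]'>/dev/null; python3 th.py
python3 -m jog '[0.087,0,0,0.002,0]'>/dev/null; python3 th.py
```

```text
t 27.85 yf,h -14.7 17.5 F [ 0.2  0.5 -0.3] torque 0.004 theta mod60 if touching -28.2
t 27.98 yf,h -14.4 15.7 F [-0.1 -0.1 -0.5] torque -0.008 theta mod60 if touching -19.6
t 28.1 yf,h -14.1 13.5 F [-0.4  0.3  6.7] torque 0.099 theta mod60 if touching -6.5
t 28.23 yf,h -14.3 12.8 F [-3.9 -1.1 16. ] torque 0.214 theta mod60 if touching -1.9
t 28.35 yf,h -15.2 11.4 F [-4.  -4.9 17.3] torque 0.208 theta mod60 if touching 4.1
```

```bash

python3 -m jog '[0.087,0,0,0.002,0,0.087,0,0,0.002,0]'>/dev/null; python3 th.py
python3 -m jog '[0.087,0,0,0.002,0]'>/dev/null; python3 th.py
python3 -m jog '[0.087,0,0,0.002,0]'>/dev/null; python3 th.py
python3 -m jog '[0.087,0,0,0.002,0]'>/dev/null; python3 th.py
```

```text
t 28.6 yf,h -17.0 7.9 F [-4.1 -9.6 17.2] torque 0.217 theta mod60 if touching 18.7
t 28.73 yf,h -17.5 5.9 F [ -5.  -12.2  17.9] torque 0.242 theta mod60 if touching 27.8
t 28.85 yf,h -18.3 3.9 F [ -4.4 -13.6  17.2] torque 0.26 theta mod60 if touching 31.9
t 28.98 yf,h -18.7 1.9 F [ -3.8 -14.3  17.4] torque 0.298 theta mod60 if touching 37.9
```

```bash

python3 -m jog '[0.087,0,0,0.002,0]'>/dev/null; python3 th.py
python3 -m jog '[0.087,0,-0.006,0,0,0.087,0,0,-0.03,0,0.087,0,0,-0.03,0,0.087,0,-0.06,0,0,0.087,0,-0.06,0,0,0.087,0,-0.06,0,0,0.087,0,-0.05,0,0,0.087,0,0,0,0]'; python3 - <<'E'
from h import *
i=robot.camera("top");cv2.imwrite("pics/t3.png",i)
crop(i,232,183,168,120,4.7,"pics/t3c.png")
E
python3 jaw.py pics/t1.png pics/t3.png
```

```text
t 29.1 yf,h -18.9 -0.2 F [ -3.6 -15.5  16.4] torque 0.314 theta mod60 if touching 43.2
time: 30.1
position: [0.5276, -0.1375, 0.2541]
tool_rot: [-0.085, 0.996, -0.001, 0.001]
ft_force: [-1.8, 0.2, -0.2]
grip_width: 0.0874
grip_force: 0.0
box top pts [[0.589, -0.0455, 0.125], [0.6152, -0.213, 0.125], [0.4665, -0.2412, 0.125], [0.4417, -0.0735, 0.125]]
far ply+box (np.float64(216.28413387515863), np.float64(-2.2))
['55:92/49', '57:85/45', '59:84/43', '61:94/48', '63:115/58', '65:141/72', '67:164/84', '69:179/94', '71:185/97', '73:183/96', '75:177/94', '77:175/95', '79:182/102', '81:196/112', '83:205/119', '85:199/117', '87:175/102', '89:137/82', '91:101/72', '93:85/78', '95:91/96', '97:105/114', '99:115/125', '101:119/129', '103:117/127']
['55:92/49', '57:85/45', '59:84/43', '61:94/48', '63:115/58', '65:141/72', '67:164/85', '69:180/94', '71:190/100', '73:195/104', '75:202/111', '77:210/120', '79:215/127', '81:211/127', '83:192/117', '85:158/100', '87:120/85', '89:96/85', '91:95/99', '93:107/115', '95:117/127', '97:122/132', '99:120/130', '101:115/124', '103:108/117']
far body (np.floa
[... 303 characters left out ...]
', '-93:120/129', '-91:120/126', '-89:124/118', '-87:141/111', '-85:170/114', '-83:197/123', '-81:209/128', '-79:204/123', '-77:187/110', '-75:171/96', '-73:167/90', '-71:175/92', '-69:184/96', '-67:187/98', '-65:185/97', '-63:176/93', '-61:163/87', '-59:150/82', '-57:141/79']
['-105:104/114', '-103:99/109', '-101:90/101', '-99:80/91', '-97:76/86', '-95:82/91', '-93:97/106', '-91:111/120', '-89:119/128', '-87:123/127', '-85:131/121', '-83:150/117', '-81:178/120', '-79:201/126', '-77:210/128', '-75:206/122', '-73:197/112', '-71:190/104', '-69:188/100', '-67:188/99', '-65:186/98', '-63:178/94', '-61:166/88', '-59:152/83', '-57:142/79']
near body (np.float64(241.0553834666479), np.float64(4.4))
```

View pics/t3c.png

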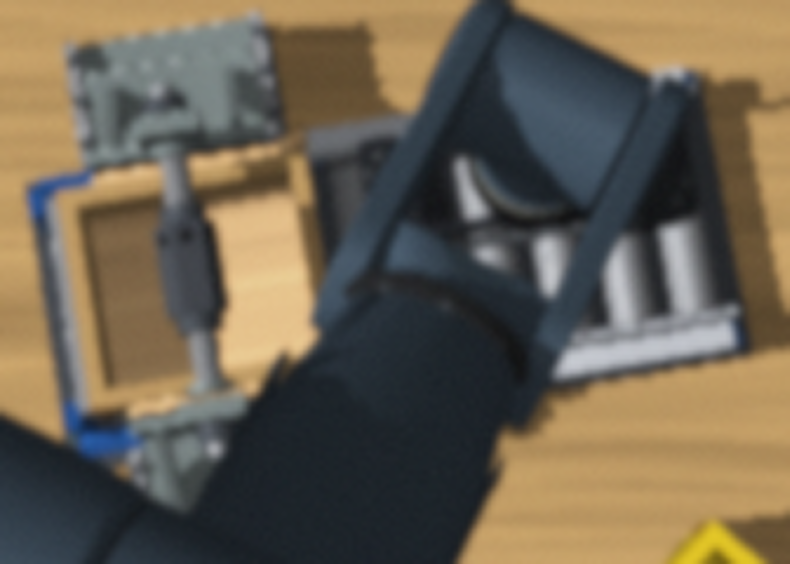

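The box is home at the stop (left, ~(65,290)). During the last stroke the jaw bodies moved in about 0.8 mm more each while the plywood faces stayed put. That means the rubber is compressed and the box is gripped firmly. The robot is clear, so I'm handing in.

```bash
python3 -c "
from rig import robot
print(robot.hand_in())"
```

```text
the job is handed in; nothing more can be done
None
```

The job is handed in at about 30 s: the box is home against the end stop and clamped firmly from both sides, the sleeve is about 0.7 rad past first touch (estimated), and nothing on the bench was touched.

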